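# Load the nut mill, refit its push knob and hold it down

## Robot

A 6-joint arm with a two-finger parallel gripper is mounted at the origin on a cart in front of the work surface, level with it; the furniture and walls round the work are solid. World frame = base frame: x ahead of the robot, y to its left, z up, the work surface at z = 0. Lengths are in mm, angles in degrees, forces in N, time in s.
With the tool pointing down it reaches from about 300 to 850 mm from the base axis. Payload 4.2 kg.
Tool frame: the origin (TCP) lies at the very end of the fingers, on their centre line; the grasp point (between the pads) lies 19 mm behind it (env.grip_depth is the distance from the TCP to the grasp point, in mm); z points along the fingers, y is the line along which they close (so a half turn about z gives the same grasp; the last joint's range is limited). The gripper opens to 91 mm and grips with 3 to 60 N. Pads are 32 mm wide; open, the fingers measure 118 mm over their backs; the gripper's body (76 mm by 178 mm) begins 60 mm behind the grasp point.
Start: joints at [-64.859, 18.312, 89.639, -0, 72.044, -1.146], TCP at [254.658, -515.553, 188.776] pointing down, gripper open.
Joint ranges: [-177.97, 177.97], [-48.28, 115.42], [12.27, 149.76], [-77.06, 257.06], [2.81, 150.46], [-146.56, 146.56]. Speed limits (degrees/s): [147.25, 147.25, 180, 180, 180, 180].

## Interface

Orientations are given as [roll, pitch, yaw] about the fixed x, y, z axes, in that order (R = Rz(yaw) Ry(pitch) Rx(roll)).
In Python, from workcell import env, cams gives the robot as it stands.
- The arm moves only by the tool apply_moves, never from a script. Its argument "deltas" is a list of rows, each a list of 5 numbers: the shift along the tool's x, y, z in m, then the turn about the tool's z in rad, then the opening, from -1 (shut) to 1 (fully open), so that 0 is half open. In form: [[tx, ty, tz, roll, gripper], ...]. A call has 1 to 5 rows; each row is the pose to reach, as a shift and turn from the pose commanded when the call began, along the tool's axes at that moment; what a row does not reach only later rows make up. A row lasts 1/10 s, in which the tool goes at most 50 mm and 8.59 degrees, less where a joint would pass 70% of its speed; a pose out of reach is approached as far as the arm can. A call with a gripper value outside its range is refused whole. The fingers move at their own pace and stop on an object; "grip_force" is the grip in N (left out, the last holds). Time passes only in rows, so rows that repeat a pose let the fingers close. It gives the time, the measured TCP pose, the force, the opening and the grip force at its end, in the units of the state.
- env.state(): the state, without advancing time (a new reading comes with each control period).
- cams.grab_frame(name): name is "scene" or "top" or "wrist"; returns the picture (384x512x3 uint8, blue, green, red); there is no depth.
- cams.get_calibration(name): a dict with "mtx" (3x3 intrinsics, pixels), "eye" and "attitude" of the camera in the world; the wrist camera has in their place "tool_from_camera" (4x4, takes a point from camera to tool coordinates, whose origin is the TCP and whose axes are the flange's). Camera axes: x right, y down, z forward; pixel columns grow to the right and rows downward; lengths in mm; the calibration is good to about 2 mm. A picture is of the moment at which its call begins: read the wrist's pose just before it. get_calibration takes no time and is no camera call.
- env.job_done(): hands the job in; it is judged then, once.
The state is a dict: "time_s": time; "qpos": joint angles; "qvel": joint speeds; "effort": joint torques, N m; "ee_pos": TCP position; "ee_rot": TCP orientation; "force": force on the tool from outside, world axes, zero at the start; "torque": the same for the moment, N m; "gripper_width": finger opening in mm; "gripper_force": force on a finger pad.
Only numpy, scipy, OpenCV 4.12 (cv2) and the standard library are available. Lean on these libraries where they do the work, as an engineer would, in place of code of your own. Each camera call takes 0.05 s, during which the arm holds its last target. There are 200 camera calls.

## Task

Tip all four nuts from the green scoop tray into the steel hopper of the nut mill without touching the nuts, and stand the empty scoop upright on the worktop again. Then turn the loose black knob so that its flat matches the flat of the mill's brass D-shaft, push it fully onto the shaft, and press it down against the spring to run the mill; finish still holding the knob pressed down. Leave the jars, shaker and gourd around where they stand.

Things in the scene. Friction and masses are not known exactly. Their poses are not given: they have to be found in the camera images.
- hopper_mouth (a point): centre of the mouth of the nut mill's square steel feed hopper, at rim height, 125 mm above the worktop; z up. The mouth is 122 x 112 mm inside (x by y of this frame), walls 4 mm, funnelling to a floor 53 mm below the rim.
- nut_mill: the fixed mill: white housing 130 x 230 mm (x by y), 70 mm high; origin under its centre. The hopper stands on the +y half, centred at y = 55 mm; the dark deck with the D-shaft is the -y half, shaft axis at (-3, -60) mm. Front is -x.
- shaft_tip (a point): centre of the top face of the upright brass D-shaft, z up. Shaft 22 mm diameter with one flat, facing -x of this frame, 6 mm from the axis; top edge chamfered 3 mm. It stands 26 mm out of the mill's deck (deck 70 mm above the worktop) and does not turn.
- spindle (a joint): downward travel of the D-shaft, m: 0 as it stands, 0.006 at its stop. A spring holds it up: 3 N starts it, about 7 N at 0.004, 9 N holds it at the stop; it springs back when let go.
- knob_centre (a point): centre, half-way up (24 mm), of the loose black knob standing on the worktop, z up. A white pointer line marks the -x end of its wing. On the shaft, the knob's x axis must point the same way as the shaft's x axis (flat to flat); fully home, this point is 8 mm above shaft_tip.
- knob: the knob, 48 mm high, 60 g; origin at the centre of its underside. Round skirt 50 mm in diameter, 22 mm high; on it a flat-sided wing 14 mm wide (y), 46 mm long (x), 26 mm high, to be pinched across y. D-shaped bore from below, 25 mm diameter, 16 mm deep, its flat on the pointer (-x) side, 7.3 mm from the axis.
- scoop_grip (a point): centre of the square wooden grip post on the bridge of the green scoop tray, 90 mm above the scoop's underside, z up. Post 22 x 22 mm, 38 mm high (top at 107 mm); the bridge below it is 62 to 70 mm up.
- scoop_spout (a point): middle of the scoop's pouring edge, at the floor's open front end: 60 mm ahead (-x) of scoop_grip and 66 mm below it.
- scoop: the scoop tray, 110 mm long (x), 72 mm wide (y), walls 48 mm high, 160 g; origin at the centre of its underside. The open spout is at -x; the floor falls 10 degrees from spout to back, so the nuts lie at the back until it is tipped spout-down by more than that. They roll freely.
- nut_1: a brown nut in its shell, round, 26 mm diameter, 12 g, lying in the scoop; origin at its centre.
- nut_2: a brown nut in its shell, round, 26 mm diameter, 12 g, lying in the scoop; origin at its centre.
- nut_3: a brown nut in its shell, round, 26 mm diameter, 12 g, lying in the scoop; origin at its centre.
- nut_4: a brown nut in its shell, round, 26 mm diameter, 12 g, lying in the scoop; origin at its centre.
- spice_4: bystander: glass spice jar with white cap, 44 mm wide, 110 mm high; origin at its underside.
- spice_b3: bystander: glass spice jar with red cap, 46 mm wide, 100 mm high; origin at its underside.
- gourd_2: bystander: small cream gourd, 68 mm wide, 60 mm high; origin at its underside.
- jar_back2b: bystander: low glass jar with grey lid, 73 mm wide, 70 mm high; origin at its underside.
- jar_back1: bystander: glass jar with grey lid, 73 mm wide, 90 mm high; origin at its underside.
- mill_2: bystander: small shaker with grey top, 44 mm wide, 90 mm high; origin at its underside.
Not all that is in view belongs to the job. Leave any turquoise look-alike of the knob alone.

How it is judged (in metres and radians):
On the way, in this order (a step that is already met when the one before it is completed fails the run):
1. all four nuts lie in the mill's hopper (x of nut_1 in the frame of hopper_mouth between -0.06 and 0.06 m and y of nut_1 in the frame of hopper_mouth between -0.06 and 0.06 m and z of nut_1 in the frame of hopper_mouth between -0.06 and -0.005 m and x of nut_2 in the frame of hopper_mouth between -0.06 and 0.06 m and y of nut_2 in the frame of hopper_mouth between -0.06 and 0.06 m and z of nut_2 in the frame of hopper_mouth between -0.06 and -0.005 m and x of nut_3 in the frame of hopper_mouth between -0.06 and 0.06 m and y of nut_3 in the frame of hopper_mouth between -0.06 and 0.06 m and z of nut_3 in the frame of hopper_mouth between -0.06 and -0.005 m and x of nut_4 in the frame of hopper_mouth between -0.06 and 0.06 m and y of nut_4 in the frame of hopper_mouth between -0.06 and 0.06 m and z of nut_4 in the frame of hopper_mouth between -0.06 and -0.005 m), for 0.3 s.
2. the empty scoop stands upright on the worktop, let go (height (world z) of scoop_grip between 0.083 and 0.097 m and angle between scoop_grip's own z axis and vertical below 0.1 rad and linear speed of scoop below 0.02 m/s and contact force between the arm and scoop below 0.1 N), for 0.2 s.
3. the knob is fully on the D-shaft, flat to flat (z of knob_centre in the frame of shaft_tip below 0.0105 m and horizontal distance between knob_centre and shaft_tip below 0.004 m and angle between the x axis of knob_centre and the x axis of shaft_tip, either way round below 0.3 rad and angle between knob_centre's own z axis and vertical below 0.12 rad), for 0.2 s.
At the end, for the whole second after the job is handed in: All four nuts are in the hopper below its rim; the scoop stands upright on the worktop, still and let go; the knob is home on the shaft (2.5 mm of full depth, 4 mm of the axis, 0.3 rad) and the fingers press on it with over 2 N, keeping the shaft at least 4 mm down (all of step 1 and all of step 2 and all of step 3 and value of joint spindle above 0.004 m and contact force between the fingers and knob above 2 N); the arm keeps its last pose, push and grip.
It fails at once if a jar, shaker or gourd standing by is shifted by more than 30 mm (distance of any of spice_4, spice_b3, gourd_2, jar_back2b, mill_2, jar_back1 from where it was at the start of the episode above 0.03 m).
It fails at once if the fingers handle a nut (they must be tipped in with the scoop) (contact force between the fingers and nut_1 above 0.5 N or contact force between the fingers and nut_2 above 0.5 N or contact force between the fingers and nut_3 above 0.5 N or contact force between the fingers and nut_4 above 0.5 N).
It also fails if it takes over 72 s, if anything falls off the work surface, if the arm or the gripper's body presses on something with over 40 N, if the wrist force passes 120 N, or if a joint passes its speed limit or range.

## Working session

There is one attempt and no reset: what is moved stays moved. The work goes in short steps, Python scripts to look and compute and a tool call to move; the robot and the scene stay as the last step left them, time stands still between calls to the robot, and variables do not carry over. Pictures are saved under pics/ and viewed, at most 10 in all, crops included, and the job is handed in when it is done.

Besides the shell and the picture viewer there is one more tool, called after "Request:" as name([rows], argument=value, ...), one row to a line, values as JSON. apply_moves: Moves the arm, as the interface text tells. Its arguments: {"type":"object","properties":{"deltas":{"type":"array"},"grip_force":{"type":"number"}},"required":["deltas"]}

```bash
mkdir -p pics; python3 - <<'E'
from workcell import env,cams
import cv2,numpy as np
a=cams.grab_frame("scene");b=cams.grab_frame("top")
cv2.imwrite("pics/s0.png",cv2.resize(a,(800,600)));cv2.imwrite("pics/t0.png",cv2.resize(b,(800,600)))
np.save("s0.npy",a);np.save("t0.npy",b)
for n in("scene","top","wrist"):print(n,cams.get_calibration(n))
print(env.state())
E
```

```text
scene {'mtx': array([[430.83211767,   0.        , 259.33173281],
       [  0.        , 430.83211767, 188.84451033],
       [  0.        ,   0.        ,   1.        ]]), 'eye': array([-394.38732869,  255.50833172, 1246.83304657]), 'attitude': array([-140.78042569,    0.99616157, -110.48424454])}
top {'mtx': array([[371.7568089 ,   0.        , 251.29328961],
       [  0.        , 371.7568089 , 195.47356429],
       [  0.        ,   0.        ,   1.        ]]), 'eye': array([ 352.17416   ,  -19.75875537, 1061.34947784]), 'attitude': array([-171.29133618,   -1.64224498,  -88.71854476])}
wrist {'mtx': array([[344.48255181,   0.        , 256.47276761],
       [  0.        , 344.48255181, 189.66370819],
       [  0.        ,   0.        ,   1.        ]]), 'tool_from_camera': array([[ 1.50560563e-04, -9.61309553e-01, -2.75470362e-01,
         7.73174323e+01],
       [ 9.99999966e-01,  2.02905134e-04, -1.61520409e-04,
         1.18686939e+00],
       [ 2.11165463e-04, -2.75470328e-01,  9.61309551e-01,
        -1.94918343e+02],
       [ 0.00000000e+00,  0.00000000e+00,  0.00000000e+00,
         1.00000000e+00]])}
{'time_s': 0.1, 'qpos': array([-6.48587976e+01,  1.83460653e+01,  8.96987927e+01, -1.75164081e-03,
        7.20445712e+01, -1.14560456e+00]), 'qvel': array([-0.03452953, -0.05430469, -0.19525116, -0.03353308,  0.03997257,
       -0.01076514]), 'effort': array([-9.46790806e-06, -4.13333094e+01, -2.32509863e+01,  7.29010091e-02,
        4.21108666e-02, -6.92245476e-05]), 'ee_pos': array([ 254.43208517, -515.09546638,  188.0277912 ]), 'ee_rot': array([-1.79910555e+02, -1.22827011e-04,  2.62873482e+01]), 'force': array([-0.24611427,  0.35384644, -0.22518024]), 'torque': array([ 0.01210319, -0.02013511,  0.02078908]), 'gripper_force': 0.0, 'gripper_width': 91.10541172875892}
```

View pics/t0.png

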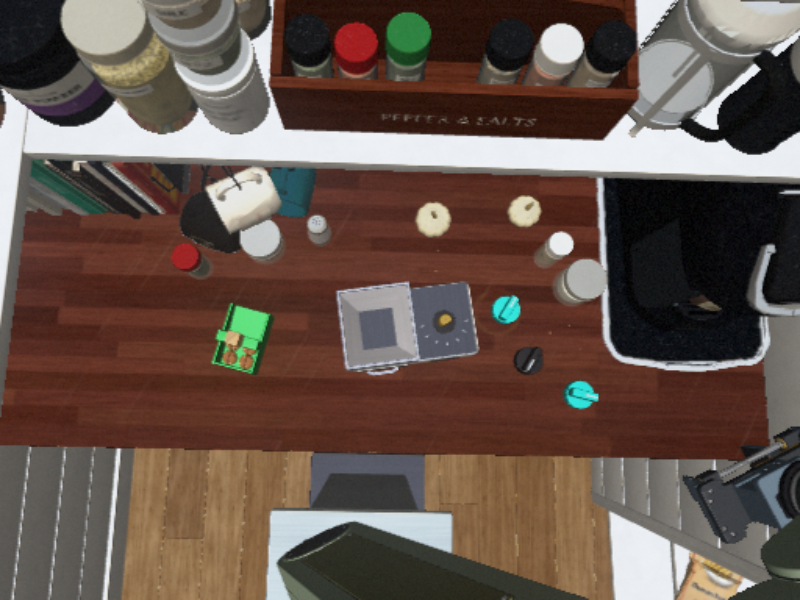

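View pics/s0.png

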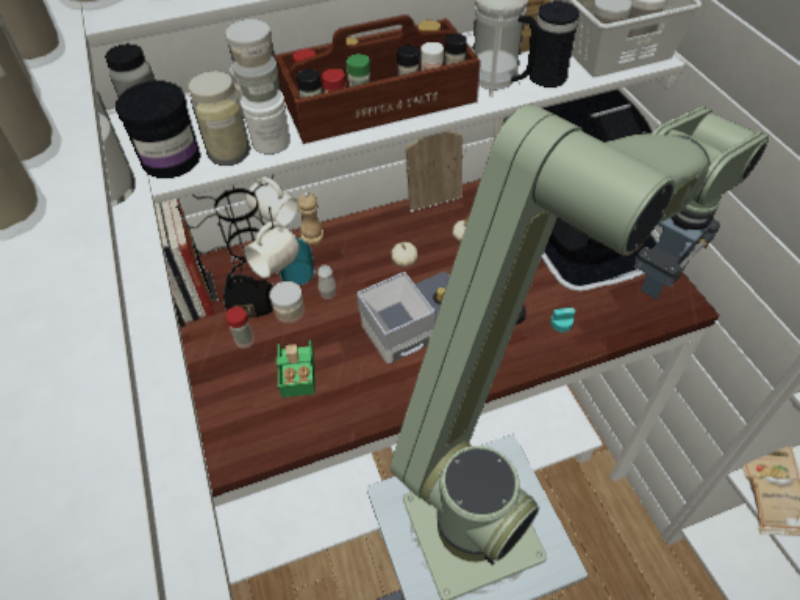

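The top picture shows the green scoop at (243,338), its nuts at (238,350) and its open front towards +x. The hopper is at (378,327), the brass shaft at (444,320), and the jars and gourds stand around them. There are three knob-like things: turquoise at (506,309), turquoise at (580,394) and black at (529,360). The black one fits the description. Next I'll measure and confirm in an enlarged crop.

```bash
cat > h.py <<'E'
import numpy as np,cv2
from scipy.spatial.transform import Rotation as R
from workcell import env,cams
def pose(name,st=None):
    c=cams.get_calibration(name)
    if name!="wrist": return c["mtx"],R.from_euler("xyz",c["attitude"],degrees=True).as_matrix(),np.array(c["eye"])
    T=np.array(c["tool_from_camera"]);Rt=R.from_euler("xyz",st["ee_rot"],degrees=True).as_matrix()
    return c["mtx"],Rt@T[:3,:3],Rt@T[:3,3]+st["ee_pos"]
def ray(P,uv,z):
    K,Rm,e=P;uv=np.atleast_2d(uv).astype(float)
    d=(Rm@np.linalg.inv(K)@np.c_[uv,np.ones(len(uv))].T).T
    return e+d*((z-e[2])/d[:,2])[:,None]
def proj(P,X):
    K,Rm,e=P;p=(K@Rm.T@(np.atleast_2d(X)-e).T).T;return p[:,:2]/p[:,2:]
def blobs(m,n=40):
    k,l,s,c=cv2.connectedComponentsWithStats(m.astype(np.uint8));return [(int(s[i,4]),c[i],l==i) for i in range(1,k) if s[i,4]>=n]
E
python3 - <<'E'
from h import *
im=np.load("t0.npy");P=pose("top")
def crop(c,r,s=10):
    u,v=c;return cv2.resize(im[v-r:v+r,u-r:u+r],(400,400),interpolation=cv2.INTER_CUBIC)
def box(m):
    c=max(cv2.findContours(m.astype(np.uint8),0,2)[0],key=cv2.contourArea);return cv2.boxPoints(cv2.minAreaRect(c)),cv2.minAreaRect(c)
hsv=cv2.cvtColor(im,cv2.COLOR_BGR2HSV);H,S,V=hsv[...,0],hsv[...,1],hsv[...,2]
sl=np.zeros(H.shape,bool);sl[185:250,120:185]=1
g=sl&(H>50)&(H<75)&(S>120)&(V>60)
b,r=box(g);print("scoop",b.round(1),"z48",ray(P,b,48).round(0)[:,:2])
sl[:]=0;sl[180:240,210:310]=1
cv2.imwrite("pics/c0.png",np.hstack([crop((338,230),20),crop((272,206),50)]))
k=np.zeros(H.shape,bool);k[215:245,322:355]=1
kk=k&(V<60)
for a,c,_ in blobs(kk):print("knob",a,c,ray(P,c,24))
bs=sl&(H>12)&(H<32)&(S>110)&(V>90)
for a,c,_ in blobs(bs,5):print("shaft",a,c,ray(P,c,96))
E
```

```text
scoop [[133.3 231.3]
 [145.1 192.8]
 [172.5 201.1]
 [160.8 239.6]] z48 [[402. 270.]
 [508. 246.]
 [487. 170.]
 [381. 196.]]
knob 247 [337.78137652 229.93117409] [[ 420.55637627 -290.5832508    24.        ]]
shaft 45 [284.13333333 204.08888889] [[ 480.11548914 -130.8591283    96.        ]]
```

View pics/c0.png

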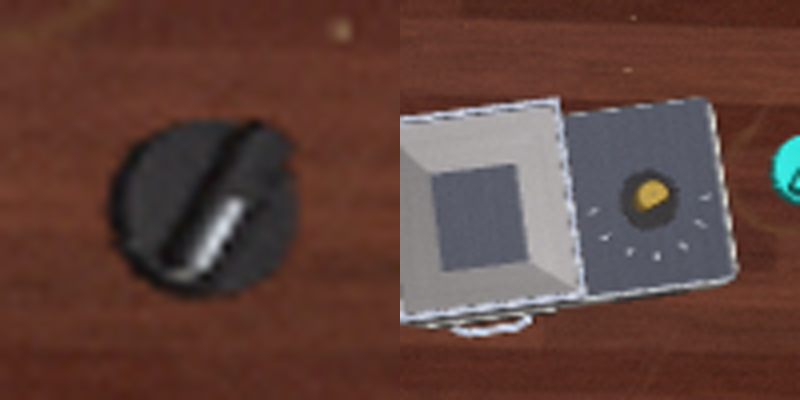

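The crop shows the black knob with its white pointer at the lower-left end of the wing, about (180,270) in the crop, so the knob's x axis has a yaw of about -30°. This is the knob meant, since the other two are turquoise. The brass shaft is at crop (652,195). Its flat needs a look from close by.

```bash
cat >> h.py <<'E'
def plan(tgt,yaw,pos=None,y0=None,n=None):
    "print per-call shifts in tool axes (m) and roll (rad); tool pointing down"
    st=env.state();p=np.array(st["ee_pos"] if pos is None else pos,float);y=st["ee_rot"][2] if y0 is None else y0
    dy=(yaw-y+180)%360-180;D=np.array(tgt,float)-p
    n=n or max(1,int(np.ceil(max(np.linalg.norm(D)/240,abs(np.radians(dy))/.73))))
    for i in range(n):
        R0=R.from_euler("xyz",[180,0,y+dy*i/n],degrees=True).as_matrix()
        print((R0.T@D/n/1000).round(4).tolist(),round(-np.radians(dy)/n,4))
E
python3 - <<'E'
from h import *
P=pose("top")
q=ray(P,np.array([[262,180.5],[268.25,229.75],[221.4,236.8],[215.7,186.9]]),125)[:,:2];print(q.round(0),q.mean(0))
for i in range(4):
    d=q[(i+1)%4]-q[i];print(np.linalg.norm(d),np.degrees(np.arctan2(d[1],d[0])))
print(ray(P,[[300,180.5],[306.5,224.8]],70))
print(ray(P,[149,216],107))
plan([430,225,240],166.6)
E
```

```text
[[536. -70.]
 [410. -88.]
 [390.  29.]
 [516.  48.]] [462.89035785 -20.27070422]
127.01066909837014 -171.84540935118162
118.82114416455816 99.8920991897224
127.62136444544822 8.50741361850463
119.58988611829824 -80.4106106211318
[[ 549.52342239 -176.6384465    70.        ]
 [ 429.20854662 -194.40901067   70.        ]]
[[438.92849479 216.46059346 107.        ]]
[0.1213, -0.1465, -0.013] -0.6122
[0.1834, -0.0501, -0.013] -0.6122
[0.1789, 0.0644, -0.013] -0.6122
[0.1094, 0.1555, -0.013] -0.6122
```

Request:
apply_moves([
  [0.121,-0.146,-0.013,-0.61,0.3],
  [0.121,-0.146,-0.013,-0.61,0.3],
  [0.121,-0.146,-0.013,-0.61,0.3],
  [0.121,-0.146,-0.013,-0.61,0.3],
  [0.121,-0.146,-0.013,-0.61,0.3],
])

```text
time_s: 0.6
ee_pos: [298.5, -326.8, 202.0]
ee_rot: [-179.9, -0.1, 61.6]
force: [0.5, -1.4, 0.3]
gripper_width: 59.9
gripper_force: 0.0
```

Request:
apply_moves([
  [0.183,-0.05,-0.013,-0.61,0.3],
  [0.183,-0.05,-0.013,-0.61,0.3],
  [0.183,-0.05,-0.013,-0.61,0.3],
  [0.183,-0.05,-0.013,-0.61,0.3],
  [0.183,-0.05,-0.013,-0.61,0.3],
])

```text
time_s: 1.1
ee_pos: [343.5, -143.6, 215.0]
ee_rot: [179.9, -0.0, 96.6]
force: [-0.7, -0.4, 0.2]
gripper_width: 59.2
gripper_force: 0.0
```

Request:
apply_moves([
  [0.179,0.064,-0.013,-0.61,0.3],
  [0.179,0.064,-0.013,-0.61,0.3],
  [0.179,0.064,-0.013,-0.61,0.3],
  [0.179,0.064,-0.013,-0.61,0.3],
  [0.179,0.064,-0.013,-0.61,0.3],
])

```text
time_s: 1.6
ee_pos: [388.8, 41.0, 227.8]
ee_rot: [179.9, 0.0, 131.5]
force: [-0.4, -0.5, -0.5]
gripper_width: 59.3
gripper_force: 0.0
```

Request:
apply_moves([
  [0.109,0.155,-0.013,-0.61,0.3],
  [0.109,0.155,-0.013,-0.61,0.3],
  [0.109,0.155,-0.013,-0.61,0.3],
  [0.109,0.155,-0.013,-0.61,0.3],
  [0.109,0.155,-0.013,-0.61,0.3],
])

```text
time_s: 2.1
ee_pos: [434.4, 224.5, 240.0]
ee_rot: [180.0, 0.0, 166.2]
force: [-0.5, -1.5, 0.4]
gripper_width: 59.6
gripper_force: 0.0
```

```bash
python3 - <<'E'
from h import *
st=env.state();im=cams.grab_frame("wrist");P=pose("wrist",st);np.save("w1.npy",im)
print(st["time_s"],st["ee_pos"],st["ee_rot"],st["qpos"].round(0))
cv2.imwrite("pics/w1.png",cv2.resize(im,(800,600)))
E
```

```text
2.1 [434.42150929 224.54221727 240.02951168] [1.79959804e+02 2.76983464e-02 1.66216211e+02] [ 26.   9.  95.   0.  76. -50.]
```

View pics/w1.png

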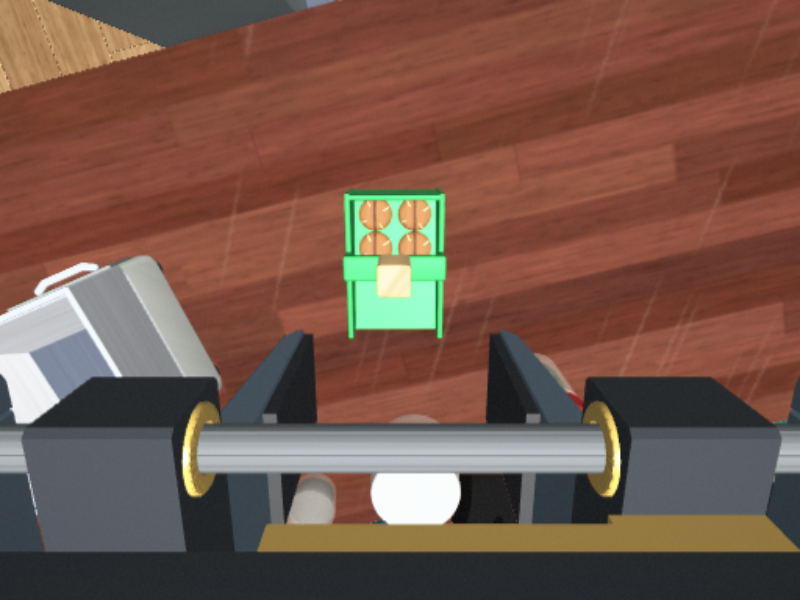

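The picture shows the scoop upright in the image, lined up with the tool. Its four nuts are at the back, around (395,230), and the post top is near (394,280).

```bash
python3 - <<'E'
from h import *
st=env.state();im=np.load("w1.npy");P=pose("wrist",st)
h=cv2.cvtColor(im,cv2.COLOR_BGR2HSV);H,S,V=cv2.split(h)
m=np.zeros(H.shape,bool);m[160:200,235:270]=1
m&=(H>10)&(H<28)&(S<140)&(V>120)
b=max(blobs(m,20),key=lambda t:t[0])[2];ys,xs=np.where(b);print(xs.min(),xs.max(),ys.min(),ys.max(),b.sum())
print(V[160:200,252])
c=[(xs.min()+xs.max())/2,ys.max()+.5-11.5]
g=ray(P,c,107)[0];print("post",g)
w=ray(P,[(347/800*512,195*.64),(443*.64,195*.64),(438*.64,335*.64),(350*.64,335*.64)],48);print(w.round(0),w.mean(0))
plan([g[0],g[1],83],166.2,n=1)
E
```

```text
235 269 160 189 630
[255 255 248 171 176 179 179 183 185 223 254 254 254 254 254 254 254 253
 252 251 250 250 250 251 251 252 253 253 253 252 240 255 255 255 255 255
 255 255 255 255]
post [436.13496403 215.48577275 107.        ]
[[383. 194.  48.]
 [400. 260.  48.]
 [502. 233.  48.]
 [486. 168.  48.]] [442.54921112 213.5497047   48.        ]
[-0.0043, -0.0059, 0.1568] -0.0025
```

Request:
apply_moves([
  [-0.005,-0.006,0.03,0,0.3],
  [-0.005,-0.006,0.07,0,0.3],
  [-0.005,-0.006,0.11,0,0.3],
  [-0.005,-0.006,0.14,0,0.3],
  [-0.005,-0.006,0.157,0,0.3],
])

```text
time_s: 2.65
ee_pos: [434.1, 211.6, 81.1]
ee_rot: [-179.8, -0.2, 165.8]
force: [0.4, 0.1, 0.2]
gripper_width: 59.3
gripper_force: 0.0
```

Request:
apply_moves([
  [0,0,0,0,0.3],
  [0,0,0,0,-1],
  [0,0,0,0,-1],
  [0,0,0,0,-1],
  [0,0,0,0,-1],
], grip_force=20)

```text
time_s: 3.15
ee_pos: [436.1, 215.4, 84.6]
ee_rot: [179.9, 0.1, 166.1]
force: [-0.5, -0.3, 0.1]
gripper_width: 30.0
gripper_force: 0.0
```

Request:
apply_moves([
  [0,0,0,0,-1],
  [0,0,-0.005,0,-1],
  [0,0,-0.01,0,-1],
  [0,0,-0.015,0,-1],
  [0,0,-0.02,0,-1],
])

```text
time_s: 3.65
ee_pos: [435.6, 215.4, 104.3]
ee_rot: [180.0, 0.0, 166.1]
force: [-0.8, 0.3, 0.7]
gripper_width: 0.4
gripper_force: 0.0
```

```bash
python3 - <<'E'
from h import *
st=env.state();im=cams.grab_frame("wrist");print(st["time_s"],st["ee_pos"],st["force"],st["gripper_width"],st["gripper_force"])
cv2.imwrite("pics/w2.png",im)
E
```

```text
3.65 [435.6014355  215.4241362  104.34612977] [-0.81829734  0.25977961  0.68259297] 0.3692977341679519 0.0
```

View pics/w2.png

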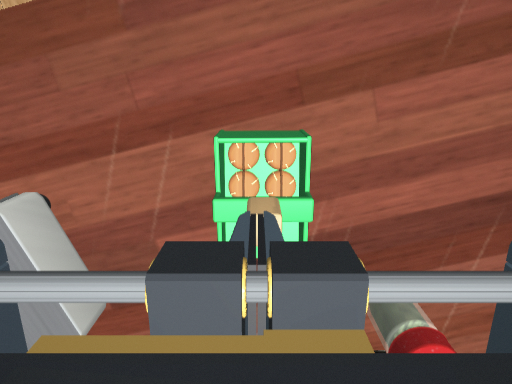

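The fingers closed on nothing. The post is at (264,205), showing on the robot's side of the fingers. I'll measure the scoop again from this close picture.

```bash
python3 - <<'E'
from h import *
st=env.state();P=pose("wrist",st)
print("TCP px",proj(P,st["ee_pos"]), "pts z+19",proj(P,st["ee_pos"]+[0,0,19]))
w=ray(P,[(215,132),(310,132)],48);print("back wall top",w)
b=ray(P,[(214,198),(312,198),(313,220),(214,220)],70);print("bridge",b,b.mean(0))
im=cv2.imread("pics/w2.png");print(proj(P,[436,215.5,107]),proj(P,[436,215.5,70]))
cv2.imwrite("pics/w2c.png",cv2.resize(im[120:260,190:340],(750,600),interpolation=cv2.INTER_CUBIC)[:600])
E
```

```text
TCP px [[258.52066519 224.21006362]] pts z+19 [[258.75727086 237.0218658 ]]
back wall top [[381.1479174  197.04424505  48.        ]
 [397.71664218 263.9836249   48.        ]]
bridge [[423.25598635 187.01932803  70.        ]
 [439.7362535  253.53475089  70.        ]
 [456.02878392 250.9925868   70.        ]
 [439.06079751 182.53323826  70.        ]] [439.52045532 218.51997599  70.        ]
[[258.23430963 225.24077404]] [[257.91430849 205.4874255 ]]
```

View pics/w2c.png

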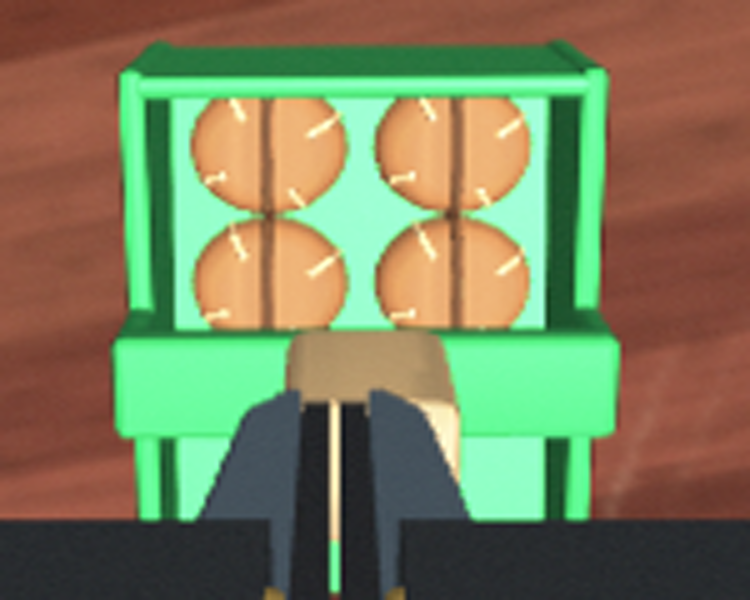

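```bash
python3 - <<'E'
from h import *
st=env.state();print(st["ee_pos"],st["ee_rot"])
plan([439,218.5,79],166.2,n=1)
E
```

```text
[436.14305373 215.65547894 105.08590254] [1.79930737e+02 9.48928067e-02 1.66096610e+02]
[-0.0021, 0.0034, 0.0261] -0.0018
```

Request:
apply_moves([
  [0,0,-0.01,0,-1],
  [-0.002,0.0035,-0.015,0,0.2],
  [-0.002,0.0035,-0.015,0,0.2],
  [-0.002,0.0035,-0.015,0,0.2],
  [-0.002,0.0035,-0.015,0,0.2],
])

```text
time_s: 4.2
ee_pos: [438.0, 218.1, 118.4]
ee_rot: [-180.0, -0.0, 166.1]
force: [-0.2, 0.6, -0.9]
gripper_width: 29.5
gripper_force: 0.0
```

Request:
apply_moves([
  [0,0,0,0,0.2],
  [0,0,0,0,0.2],
  [0,0,0.015,0,0.2],
  [0,0,0.03,0,0.2],
  [0,0,0.041,0,0.2],
])

```text
time_s: 4.7
ee_pos: [437.9, 218.0, 76.8]
ee_rot: [-180.0, -0.0, 166.1]
force: [-0.1, -0.1, -1.0]
gripper_width: 54.4
gripper_force: 0.0
```

Request:
apply_moves([
  [0,0,0,0,0.2],
  [0,0,0,0,-1],
  [0,0,0,0,-1],
  [0,0,0,0,-1],
  [0,0,0,0,-1],
], grip_force=25)

```text
time_s: 5.2
ee_pos: [438.6, 218.4, 78.2]
ee_rot: [180.0, 0.1, 166.1]
force: [-0.2, -0.4, 1.0]
gripper_width: 25.7
gripper_force: 0.0
```

Request:
apply_moves([
  [0,0,0,0,-1],
  [0,0,0,0,-1],
  [0,0,0,0,-1],
])

```text
time_s: 5.5
ee_pos: [438.6, 218.6, 78.1]
ee_rot: [179.9, 0.0, 166.1]
force: [-0.4, 1.2, 3.0]
gripper_width: 21.2
gripper_force: 25.0
```

```bash
python3 - <<'E'
from h import *
st=env.state();im=cams.grab_frame("wrist");print(st["time_s"],st["ee_pos"],st["ee_rot"],st["force"],st["gripper_width"],st["gripper_force"])
cv2.imwrite("pics/w3.png",im)
E
```

```text
5.5 [438.63203886 218.56862762  78.08315562] [1.79949719e+02 4.22172177e-02 1.66085286e+02] [-0.3778072   1.22988223  3.01386442] 21.212847285603573 25.00009775161743
```

The post is now held: width 21.2 mm, grip force 25 N. Next I lift and carry it to the front part of the hopper.

```bash
python3 - <<'E'
from h import *
plan([439,218.5,235],166.1,n=2)
plan([423.5,-26,235],188.9,pos=[439,218.5,235],y0=166.1,n=3)
E
```

```text
[-0.0002, -0.0, -0.0785] -0.0001
[-0.0002, -0.0, -0.0785] -0.0001
[-0.0146, -0.0804, -0.0] -0.1326
[-0.0038, -0.0816, -0.0] -0.1326
[0.007, -0.0814, -0.0] -0.1326
```

Request:
apply_moves([
  [0,0,-0.01,0,-1],
  [0,0,-0.025,0,-1],
  [0,0,-0.045,0,-1],
  [0,0,-0.065,0,-1],
  [0,0,-0.08,0,-1],
])

```text
time_s: 6.05
ee_pos: [438.0, 217.9, 158.9]
ee_rot: [-180.0, 0.0, 166.1]
force: [-0.8, -0.2, -2.1]
gripper_width: 21.6
gripper_force: 25.0
```

Request:
apply_moves([
  [0,0,-0.02,0,-1],
  [0,0,-0.04,0,-1],
  [0,0,-0.06,0,-1],
  [0,0,-0.077,0,-1],
  [0,0,-0.077,0,-1],
])

```text
time_s: 6.55
ee_pos: [439.2, 218.5, 237.0]
ee_rot: [179.9, 0.2, 166.1]
force: [0.8, -0.4, -2.8]
gripper_width: 21.7
gripper_force: 25.0
```

Request:
apply_moves([
  [-0.002,-0.011,0,-0.02,-1],
  [-0.005,-0.027,0,-0.05,-1],
  [-0.008,-0.045,0,-0.08,-1],
  [-0.011,-0.062,0,-0.11,-1],
  [-0.0146,-0.08,0,-0.132,-1],
])

```text
time_s: 7.05
ee_pos: [432.0, 136.1, 233.4]
ee_rot: [-179.9, -0.2, 173.7]
force: [-0.6, 0.1, -3.2]
gripper_width: 21.3
gripper_force: 25.0
```

Request:
apply_moves([
  [-0.001,-0.016,0,-0.026,-1],
  [-0.002,-0.032,0,-0.052,-1],
  [-0.003,-0.049,0,-0.079,-1],
  [-0.0035,-0.065,0,-0.106,-1],
  [-0.004,-0.0815,0,-0.132,-1],
])

```text
time_s: 7.55
ee_pos: [427.0, 54.7, 233.5]
ee_rot: [-180.0, -0.2, -178.7]
force: [-0.6, -0.1, -2.7]
gripper_width: 21.5
gripper_force: 25.0
```

Request:
apply_moves([
  [0.0015,-0.02,0,-0.035,-1],
  [0.0035,-0.042,0,-0.07,-1],
  [0.005,-0.061,0,-0.1,-1],
  [0.006,-0.074,0,-0.12,-1],
  [0.007,-0.0815,0,-0.132,-1],
])

```text
time_s: 8.05
ee_pos: [421.8, -26.9, 233.6]
ee_rot: [180.0, -0.1, -171.3]
force: [-0.1, 0.6, -2.0]
gripper_width: 21.6
gripper_force: 25.0
```

Request:
apply_moves([
  [0,0,0,0,-1],
  [0,0,0,0,-1],
  [0,0,0,0,-1],
])

```text
time_s: 8.35
ee_pos: [422.8, -25.4, 234.5]
ee_rot: [180.0, -0.0, -171.2]
force: [0.8, -0.4, -3.1]
gripper_width: 21.3
gripper_force: 25.0
```

```bash
python3 - <<'E'
from h import *
st=env.state();im=cams.grab_frame("wrist");t=cams.grab_frame("top");print(st["time_s"],st["ee_pos"],st["ee_rot"],st["force"],st["gripper_width"])
np.save("st4.npy",st,allow_pickle=True)
cv2.imwrite("pics/w4.png",im);cv2.imwrite("pics/t4.png",t)
cv2.imwrite("pics/m4.png",np.hstack([cv2.resize(im,(500,375)),cv2.resize(t[150:270,180:276],(300,375))]))
E
```

```text
8.35 [422.77360959 -25.43116523 234.54033923] [ 1.79980247e+02 -1.99762845e-02 -1.71194889e+02] [ 0.76021591 -0.3606617  -3.13749998] 21.257394383137378
```

View pics/m4.png

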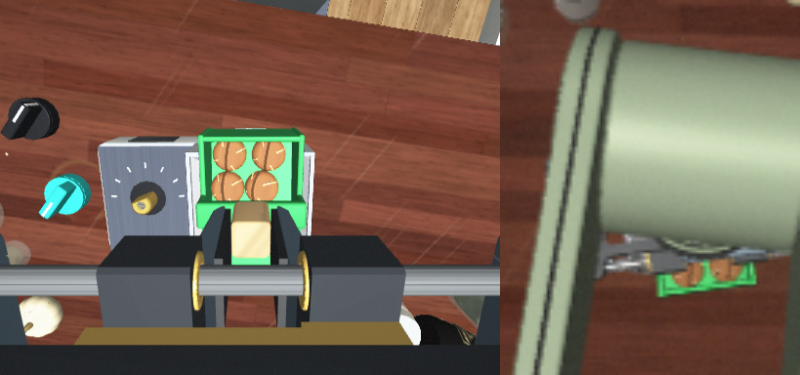

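The scoop is level over the hopper, centred at (251,205) against a hopper spanning 187 to 313, with all four nuts still at its back. Next I lower it to the front rim with a lighter grip.

Request:
apply_moves([
  [0,0,0.01,0,-1],
  [0,0,0.02,0,-1],
  [0,0,0.028,0,-1],
  [0,0,0.03,0,-1],
  [0,0,0.031,0,-1],
], grip_force=14)

```text
time_s: 8.95
ee_pos: [422.7, -26.0, 203.2]
ee_rot: [180.0, -0.1, -171.2]
force: [-0.3, 0.9, -2.5]
gripper_width: 21.5
gripper_force: 14.0
```

Request:
apply_moves([
  [0,0,0.001,0,-1],
  [0,0,0.002,0,-1],
  [0,0,0.003,0,-1],
  [0,0,0.004,0,-1],
  [0,0,0.005,0,-1],
])

```text
time_s: 9.45
ee_pos: [426.2, -25.5, 201.7]
ee_rot: [-180.0, 0.5, -171.2]
force: [1.7, 3.6, 13.9]
gripper_width: 21.7
gripper_force: 14.0
```

Request:
apply_moves([
  [-0.003,0,0,0,-1],
  [-0.006,0,0.001,0,-1],
  [-0.009,0,0.002,0,-1],
  [-0.012,0,0.003,0,-1],
  [-0.015,0,0.004,0,-1],
], grip_force=9)

```text
time_s: 9.95
ee_pos: [440.2, -23.3, 196.7]
ee_rot: [-180.0, 0.4, -171.2]
force: [2.8, 1.1, 5.2]
gripper_width: 22.0
gripper_force: 9.0
```

```bash
python3 - <<'E'
from h import *
st=env.state();im=cams.grab_frame("wrist");print(st["time_s"],st["ee_pos"],st["ee_rot"],st["force"],st["gripper_width"])
t=cams.grab_frame("scene")
cv2.imwrite("pics/m5.png",np.hstack([cv2.resize(im,(500,375)),cv2.resize(t[150:250,200:280],(300,375))]))
E
```

```text
9.95 [440.15262995 -23.33838999 196.72643242] [-179.97781562    0.36310327 -171.23028412] [2.75091441 1.12713313 5.20996052] 22.008728828624317
```

View pics/m5.png

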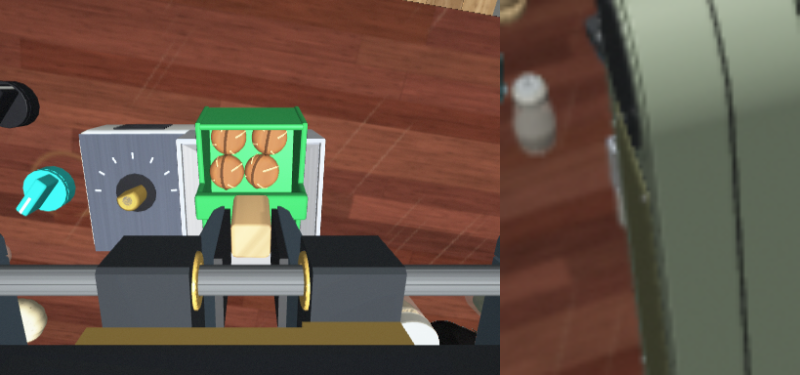

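The back of the scoop is rising: more of its back wall shows at (250,118). So the scoop is turning on the rim. I'll keep going forward and down.

Request:
apply_moves([
  [-0.003,0,0.002,0,-1],
  [-0.006,0,0.004,0,-1],
  [-0.009,0,0.006,0,-1],
  [-0.012,0,0.008,0,-1],
  [-0.015,0,0.01,0,-1],
])

```text
time_s: 10.55
ee_pos: [456.4, -20.9, 187.3]
ee_rot: [-180.0, 0.6, -171.2]
force: [3.5, 2.2, 7.0]
gripper_width: 21.9
gripper_force: 9.0
```

Request:
apply_moves([
  [-0.003,0,0.002,0,-1],
  [-0.006,0,0.004,0,-1],
  [-0.009,0,0.006,0,-1],
  [-0.011,0,0.008,0,-1],
  [-0.013,0,0.01,0,-1],
])

```text
time_s: 11.05
ee_pos: [469.0, -19.1, 177.1]
ee_rot: [-180.0, 0.5, -171.2]
force: [3.8, 2.0, 5.2]
gripper_width: 21.7
gripper_force: 9.0
```

Request:
apply_moves([
  [0,0,0,0,-1],
  [0,0,0,0,-1],
  [0,0,0,0,-1],
  [0,0,0,0,-1],
  [0,0,0,0,-1],
])

```text
time_s: 11.55
ee_pos: [469.0, -19.1, 176.9]
ee_rot: [-180.0, 0.5, -171.2]
force: [5.0, 2.6, 4.7]
gripper_width: 22.0
gripper_force: 9.0
```

```bash
cat >> h.py <<'E'
def nuts(im):
    h=cv2.cvtColor(im,cv2.COLOR_BGR2HSV);H,S,V=cv2.split(h)
    m=(H>=5)&(H<=17)&(S>80)&(V>150);m[:100]=0;m[:,:180]=0;m[:,330:]=0
    return [(a,c.round(0).tolist()) for a,c,_ in blobs(m,60)]
E
python3 - <<'E'
from h import *
print(nuts(cv2.imread("pics/w4.png")))
st=env.state();im=cams.grab_frame("wrist");print(st["time_s"],st["ee_pos"],st["force"],st["gripper_width"]);print(nuts(im))
cv2.imwrite("pics/w6.png",im)
E
```

```text
[(132, [261.0, 126.0]), (277, [225.0, 158.0]), (449, [241.0, 159.0]), (286, [266.0, 158.0]), (415, [281.0, 159.0]), (221, [222.0, 192.0]), (482, [238.0, 191.0]), (123, [256.0, 191.0]), (575, [271.0, 191.0])]
11.55 [468.99915406 -19.11853727 176.9349726 ] [4.96856784 2.58617903 4.72758643] 21.96406806199698
[]
```

No nuts show in the tray region any more. I lift clear, with a firm grip to hold the tilt, and carry the scoop back to where it stood.

Request:
apply_moves([
  [0,0,0,0,-1],
  [0,0,-0.015,0,-1],
  [0,0,-0.035,0,-1],
  [0,0,-0.055,0,-1],
  [0,0,-0.075,0,-1],
], grip_force=25)

```text
time_s: 12.1
ee_pos: [465.0, -19.7, 250.2]
ee_rot: [-180.0, -0.1, -171.2]
force: [0.1, 0.2, -2.0]
gripper_width: 21.5
gripper_force: 25.0
```

Request:
apply_moves([
  [0,0,-0.01,0,-1],
  [0,0,-0.01,0,-1],
  [0,0,-0.01,0,-1],
])

```text
time_s: 12.4
ee_pos: [464.9, -19.5, 258.9]
ee_rot: [180.0, -0.1, -171.2]
force: [-0.4, 0.1, -2.2]
gripper_width: 21.8
gripper_force: 25.0
```

```bash
python3 - <<'E'
from h import *
st=env.state();p=st["ee_pos"];print(p,st["ee_rot"],st["force"])
print(nuts(cams.grab_frame("wrist")))
plan([437,217,p[2]],166.1,n=3)
E
```

```text
[464.85283505 -19.46823544 258.905316  ] [ 1.79993690e+02 -8.19780390e-02 -1.71220677e+02] [-0.40348032  0.09401301 -2.22711536]
[]
[-0.0029, 0.0793, -0.0001] 0.1319
[0.0075, 0.079, -0.0001] 0.1319
[0.0179, 0.0773, -0.0001] 0.1319
```

Request:
apply_moves([
  [-0.001,0.016,0,0.026,-1],
  [-0.0015,0.035,0,0.055,-1],
  [-0.002,0.053,0,0.085,-1],
  [-0.0025,0.068,0,0.11,-1],
  [-0.003,0.079,0,0.132,-1],
])

```text
time_s: 12.95
ee_pos: [455.4, 59.9, 258.5]
ee_rot: [-180.0, -0.1, -178.8]
force: [-0.2, 0.5, -1.3]
gripper_width: 21.6
gripper_force: 25.0
```

Request:
apply_moves([
  [0.0015,0.016,0,0.026,-1],
  [0.003,0.032,0,0.055,-1],
  [0.0045,0.048,0,0.085,-1],
  [0.006,0.064,0,0.11,-1],
  [0.0075,0.079,0,0.132,-1],
])

```text
time_s: 13.45
ee_pos: [446.3, 138.4, 258.4]
ee_rot: [-179.9, -0.1, 173.6]
force: [-0.1, 0.2, -1.9]
gripper_width: 21.6
gripper_force: 25.0
```

Request:
apply_moves([
  [0.0045,0.02,0,0.035,-1],
  [0.009,0.04,0,0.07,-1],
  [0.014,0.06,0,0.1,-1],
  [0.018,0.077,0,0.132,-1],
  [0.018,0.077,0,0.132,-1],
])

```text
time_s: 13.95
ee_pos: [437.0, 217.8, 258.3]
ee_rot: [-179.9, -0.1, 166.2]
force: [0.7, -0.9, -2.1]
gripper_width: 21.7
gripper_force: 25.0
```

```bash
python3 - <<'E'
from h import *
st=env.state();im=cams.grab_frame("wrist");t=cams.grab_frame("top");print(st["time_s"],st["ee_pos"],st["ee_rot"],st["force"])
cv2.imwrite("pics/m7.png",np.hstack([cv2.resize(im,(500,375)),cv2.resize(t[165:255,205:277],(300,375),interpolation=cv2.INTER_CUBIC)]))
E
```

```text
13.95 [437.02357034 217.76369348 258.34822052] [-1.79938627e+02 -1.19024011e-01  1.66219927e+02] [ 0.67247767 -0.851654   -2.05945732]
```

View pics/m7.png

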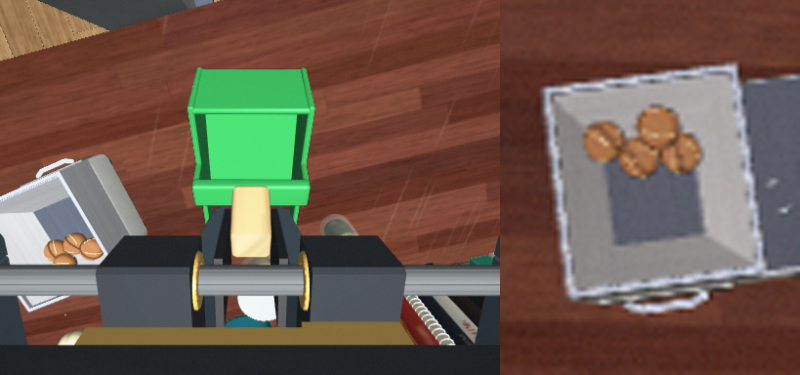

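All four nuts lie in the hopper, at right panel (600 to 685, 120 to 160). The scoop is empty and still tilted in the grip. I lower it and let the worktop push it upright under a light grip.

Request:
apply_moves([
  [0,0,0.03,0,-1],
  [0,0,0.07,0,-1],
  [0,0,0.11,0,-1],
  [0,0,0.14,0,-1],
  [0,0,0.155,0,-1],
])

```text
time_s: 14.55
ee_pos: [435.7, 214.3, 101.6]
ee_rot: [-179.8, -0.2, 166.1]
force: [-0.6, -0.6, -1.3]
gripper_width: 21.5
gripper_force: 25.0
```

Request:
apply_moves([
  [0,0,0.003,0,-1],
  [0,0,0.006,0,-1],
  [0,0,0.009,0,-1],
  [0,0,0.012,0,-1],
  [0,0,0.015,0,-1],
], grip_force=5)

```text
time_s: 15.05
ee_pos: [438.2, 216.6, 90.2]
ee_rot: [180.0, 0.1, 166.1]
force: [0.3, -0.1, -1.8]
gripper_width: 21.9
gripper_force: 5.0
```

Request:
apply_moves([
  [0,0,0.003,0,-1],
  [0,0,0.006,0,-1],
  [0,0,0.008,0,-1],
  [0,0,0.01,0,-1],
  [0,0,0.01,0,-1],
])

```text
time_s: 15.55
ee_pos: [437.3, 216.8, 80.3]
ee_rot: [180.0, -0.0, 166.1]
force: [-3.9, 0.5, 4.2]
gripper_width: 21.6
gripper_force: 5.0
```

```bash
cat >> h.py <<'E'
def green(im):
    h=cv2.cvtColor(im,cv2.COLOR_BGR2HSV);H,S,V=cv2.split(h);g=(H>50)&(H<80)&(S>90)
    b=max(blobs(g),key=lambda t:t[0])[2];ys,xs=np.where(b)
    c=im[:,230].astype(int);d=np.where(b[:,230])[0]
    return xs.min(),xs.max(),ys.min(),ys.max(),V[d[0]:d[-1]:4,230].tolist()
E
python3 - <<'E'
from h import *
print(green(cv2.imread("pics/w3.png")));im=cams.grab_frame("wrist");print(green(im),env.state()["ee_pos"])
E
```

```text
(np.int64(200), np.int64(313), np.int64(130), np.int64(237), [112, 117, 238, 228, 253, 238, 238, 240, 239, 238, 203, 231, 220, 254, 240, 240, 240, 241, 240, 212, 205])
(np.int64(198), np.int64(315), np.int64(115), np.int64(235), [126, 133, 132, 137, 252, 209, 254, 254, 254, 254, 254, 254, 254, 253, 254, 253, 253, 253, 253, 253, 253, 197, 222, 248, 248]) [437.41378773 216.80276502  80.32969129]
```

Request:
apply_moves([
  [0,0,0.001,0,-1],
  [0,0,0.002,0,-1],
  [0,0,0.003,0,-1],
  [0,0,0.004,0,-1],
  [0,0,0.004,0,-1],
], grip_force=3)

```text
time_s: 16.1
ee_pos: [437.8, 216.5, 75.5]
ee_rot: [180.0, -0.0, 166.1]
force: [-1.8, 1.2, 3.4]
gripper_width: 21.5
gripper_force: 3.0
```

Request:
apply_moves([
  [0,0,0,0,-0.4],
  [0,0,0,0,-0.2],
  [0,0,0,0,0.1],
  [0,0,0,0,0.1],
  [0,0,0,0,0.1],
])

```text
time_s: 16.6
ee_pos: [437.9, 216.3, 75.7]
ee_rot: [-180.0, 0.0, 166.1]
force: [-0.2, 0.0, 0.5]
gripper_width: 50.0
gripper_force: 0.0
```

Request:
apply_moves([
  [0,0,0,0,0.1],
  [0,0,-0.03,0,0.1],
  [0,0,-0.07,0,0.1],
  [0,0,-0.11,0,0.1],
  [0,0,-0.12,0,0.1],
])

```text
time_s: 17.1
ee_pos: [440.1, 217.5, 200.2]
ee_rot: [179.7, 0.4, 166.1]
force: [0.5, -0.4, -0.7]
gripper_width: 50.4
gripper_force: 0.0
```

Request:
apply_moves([
  [0,0,0,0,0.1],
  [0,0,0,0,0.1],
])

```text
time_s: 17.3
ee_pos: [437.0, 216.0, 194.6]
ee_rot: [-179.9, -0.1, 166.1]
force: [-0.8, 0.9, 0.3]
gripper_width: 50.1
gripper_force: 0.0
```

```bash
python3 - <<'E'
from h import *
st=env.state();im=cams.grab_frame("wrist");print(green(im),st["ee_pos"],st["ee_rot"]);P=pose("wrist",st)
cv2.imwrite("pics/w8.png",im)
h=cv2.cvtColor(im,cv2.COLOR_BGR2HSV);H,S,V=cv2.split(h);g=((H>50)&(H<80)&(S>90));b=max(blobs(g),key=lambda t:t[0])[2].astype(np.uint8)
c=max(cv2.findContours(b,0,2)[0],key=cv2.contourArea);q=cv2.boxPoints(cv2.minAreaRect(c));print(q)
print(ray(P,q,48).round(0))
# expected corners if upright at known post (435,217)
u=np.array([-.971,.2385]);v=np.array([.2385,.971]);o=np.array([437,217])-5*u
print([proj(P,[*(o+sx*u+sy*v),z])[0].round(0).tolist() for sx,sy,z in[(55,36,48),(55,-36,48),(55,36,0),(-55,36,48),(-55,-36,48)]])
k=np.array([420.5,-290.5]);
plan([380,-290,220],150,n=5)
E
```

```text
(np.int64(220), np.int64(295), np.int64(106), np.int64(214), [110, 249, 255, 255, 255, 255, 255, 255, 255, 255, 255, 255, 254, 254, 254, 253, 231, 255, 255, 255, 255, 255, 255, 255, 255]) [436.95666504 216.02618872 194.55280075] [-1.79919542e+02 -9.00597910e-02  1.66087392e+02]
[[220. 106.]
 [295. 106.]
 [295. 214.]
 [220. 214.]]
[[366. 196.  48.]
 [383. 266.  48.]
 [491. 243.  48.]
 [473. 166.  48.]]
[[296.0, 120.0], [222.0, 121.0], [291.0, 117.0], [293.0, 226.0], [225.0, 226.0]]
[-0.0133, -0.1009, -0.0052] 0.0562
[-0.019, -0.1, -0.0052] 0.0562
[-0.0245, -0.0988, -0.0052] 0.0562
[-0.0301, -0.0973, -0.0052] 0.0562
[-0.0355, -0.0954, -0.0052] 0.0562
```

The scoop is let go and stands upright: the outline is about 108 px long, against 106 expected. It slid about 12 mm, which does no harm. Next I go to look at the shaft and the knob.

```bash
python3 - <<'E'
from h import *
plan([437,86,202],69,n=2,pos=[437,216,194.6],y0=166.1)
plan([436,-107,208],-30,n=3,pos=[437,86,202],y0=69)
E
```

```text
[-0.0156, -0.0631, -0.0037] 0.8474
[-0.0576, -0.0301, -0.0037] 0.8474
[-0.0602, 0.0227, -0.002] 0.576
[-0.0381, 0.0519, -0.002] 0.576
[-0.0037, 0.0642, -0.002] 0.576
```

```bash
python3 - <<'E'
from h import *
plan([437,86,202],88,n=2,pos=[437,216,194.6],y0=166.1)
plan([436,-107,208],-30,n=3,pos=[437,86,202],y0=88)
E
```

```text
[-0.0156, -0.0631, -0.0037] 0.6816
[-0.0519, -0.0392, -0.0037] 0.6816
[-0.0643, 0.0019, -0.002] 0.6865
[-0.0485, 0.0422, -0.002] 0.6865
[-0.0108, 0.0634, -0.002] 0.6865
```

Request:
apply_moves([
  [-0.004,-0.015,-0.004,0.14,0.1],
  [-0.008,-0.03,-0.004,0.28,0.1],
  [-0.0156,-0.063,-0.004,0.42,0.1],
  [-0.0156,-0.063,-0.004,0.56,0.1],
  [-0.0156,-0.063,-0.004,0.682,0.1],
])

```text
time_s: 17.85
ee_pos: [436.7, 150.4, 197.9]
ee_rot: [-179.8, -0.1, 126.6]
force: [-0.8, 0.0, 0.5]
gripper_width: 49.9
gripper_force: 0.0
```

Request:
apply_moves([
  [-0.01,-0.008,-0.004,0.14,0.1],
  [-0.02,-0.016,-0.004,0.28,0.1],
  [-0.031,-0.024,-0.004,0.42,0.1],
  [-0.042,-0.032,-0.004,0.56,0.1],
  [-0.052,-0.039,-0.004,0.682,0.1],
])

```text
time_s: 18.35
ee_pos: [436.8, 85.7, 201.8]
ee_rot: [-179.8, 0.1, 87.6]
force: [1.2, 0.3, -0.3]
gripper_width: 50.3
gripper_force: 0.0
```

Request:
apply_moves([
  [-0.013,0,-0.002,0.14,0.1],
  [-0.026,0.001,-0.002,0.28,0.1],
  [-0.04,0.001,-0.002,0.42,0.1],
  [-0.052,0.002,-0.002,0.56,0.1],
  [-0.064,0.002,-0.002,0.686,0.1],
])

```text
time_s: 18.85
ee_pos: [436.5, 21.9, 203.8]
ee_rot: [-179.8, 0.2, 48.3]
force: [0.7, -0.4, 0.3]
gripper_width: 50.2
gripper_force: 0.0
```

Request:
apply_moves([
  [-0.01,0.008,-0.002,0.14,0.1],
  [-0.02,0.016,-0.002,0.28,0.1],
  [-0.03,0.025,-0.002,0.42,0.1],
  [-0.04,0.034,-0.002,0.56,0.1],
  [-0.0485,0.042,-0.002,0.686,0.1],
])

```text
time_s: 19.35
ee_pos: [435.9, -42.2, 205.8]
ee_rot: [-179.9, 0.2, 9.0]
force: [0.1, 0.1, 0.9]
gripper_width: 50.3
gripper_force: 0.0
```

Request:
apply_moves([
  [-0.002,0.014,-0.002,0.14,0.1],
  [-0.004,0.028,-0.002,0.28,0.1],
  [-0.007,0.042,-0.002,0.42,0.1],
  [-0.009,0.055,-0.002,0.56,0.1],
  [-0.011,0.063,-0.002,0.686,0.1],
])

```text
time_s: 19.85
ee_pos: [435.4, -106.2, 207.8]
ee_rot: [179.9, 0.2, -30.3]
force: [0.0, 0.3, 0.3]
gripper_width: 50.1
gripper_force: 0.0
```

Request:
apply_moves([
  [0,0,0,0,0.1],
  [0,0,0,0,0.1],
  [0,0,0,0,0.1],
])

```text
time_s: 20.15
ee_pos: [436.1, -105.1, 209.1]
ee_rot: [180.0, 0.1, -29.9]
force: [0.9, 0.0, -0.9]
gripper_width: 50.2
gripper_force: 0.0
```

```bash
python3 - <<'E'
from h import *
import pickle
st=env.state();im=cams.grab_frame("wrist");pickle.dump((st,im),open("shaft.pkl","wb"))
print(st["time_s"],st["ee_pos"],st["ee_rot"],st["qpos"].round(0));P=pose("wrist",st)
print("exp shaft px",proj(P,[479,-132,96]))
h=cv2.cvtColor(im,cv2.COLOR_BGR2HSV);H,S,V=cv2.split(h)
m=(H>12)&(H<32)&(S>110)&(V>90)
for a,c,_ in blobs(m,40):print(a,c,ray(P,c,96))
plan([377,-265,150],-30,n=1)
E
```

```text
20.15 [ 436.06316816 -105.09853345  209.05486535] [ 1.79986392e+02  8.66977506e-02 -2.98551926e+01] [-15.   6. 103.   0.  71. 105.]
exp shaft px [[257.36641733 123.66858154]]
355 [257.82816901 119.01126761] [[ 482.29816953 -134.35658489   96.        ]]
1991 [141.83877449 175.        ] [[491.46641579 -16.83119151  96.        ]]
766 [501.6997389  213.45691906] [[ 290.63199285 -291.3777586    96.        ]]
334 [493.79041916 235.50299401] [[ 272.57564165 -277.34245845   96.        ]]
698 [473.41547278 239.22063037] [[ 278.6647682  -258.89059361   96.        ]]
118 [484.61016949 231.3559322 ] [[ 281.14549795 -271.10261002   96.        ]]
594 [144.04882155 286.93771044] [[394.64898997  48.51962468  96.        ]]
578 [368.51903114 286.46885813] [[ 281.98801051 -148.80152776   96.        ]]
6381 [324.11346184 342.90863501] [[243.37290086 -79.09756838  96.        ]]
[0.0283, 0.1681, 0.0593] 0.0023
```

Now the knob view, with one montage of both.

Request:
apply_moves([
  [0.005,0.033,0.005,0,0.1],
  [0.011,0.067,0.01,0,0.1],
  [0.017,0.1,0.02,0,0.1],
  [0.023,0.134,0.04,0,0.1],
  [0.028,0.168,0.059,0,0.1],
])

```text
time_s: 20.7
ee_pos: [376.6, -266.1, 150.4]
ee_rot: [180.0, -0.1, -29.9]
force: [1.0, -0.9, -0.5]
gripper_width: 50.3
gripper_force: 0.0
```

Request:
apply_moves([
  [0,0,0,0,0.1],
  [0,0,0,0,0.1],
  [0,0,0,0,0.1],
])

```text
time_s: 21.0
ee_pos: [377.5, -264.5, 151.4]
ee_rot: [-180.0, -0.1, -29.9]
force: [-0.3, -0.3, 1.1]
gripper_width: 50.1
gripper_force: 0.0
```

```bash
python3 - <<'E'
from h import *
import pickle
st=env.state();im=cams.grab_frame("wrist");pickle.dump((st,im),open("knob.pkl","wb"))
print(st["time_s"],st["ee_pos"],st["ee_rot"]);P=pose("wrist",st)
c=proj(P,[420.5,-290.5,24])[0];print("exp knob",c)
s2,i2=pickle.load(open("shaft.pkl","rb"))
def crop(im,c,r):
    u,v=[int(round(x)) for x in c];u=max(r,u);v=max(r,v);print("origin",u-r,v-r,"scale",400/(2*r));return cv2.resize(im[v-r:v+r,u-r:u+r],(400,400),interpolation=cv2.INTER_CUBIC)
cv2.imwrite("pics/m9.png",np.hstack([crop(i2,(258,119),25),crop(im,c,50)]))
E
```

```text
21.0 [ 377.52257249 -264.51443595  151.37818905] [-1.79983672e+02 -7.07417537e-02 -2.99015579e+01]
exp knob [256.4655991  123.05634503]
origin 233 94 scale 8.0
origin 206 73 scale 4.0
```

View pics/m9.png

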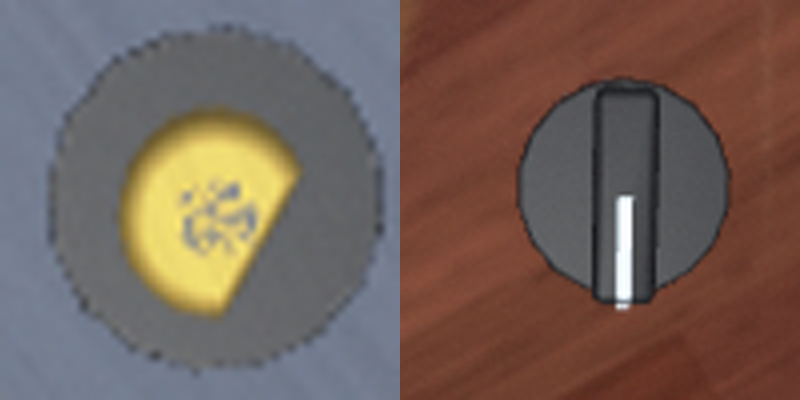

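The left panel shows the shaft's D. Its flat runs from (300,172) to (222,315) and faces lower right. The right panel shows the black knob with its wing along the image, (626,90) to (626,300), and the white pointer at the lower end. Both give enough for rays.

```bash
python3 - <<'E'
from h import *
import pickle
st,im=pickle.load(open("shaft.pkl","rb"));P=pose("wrist",st)
h=cv2.cvtColor(im,cv2.COLOR_BGR2HSV);H,S,V=cv2.split(h)
m=(H>10)&(H<35)&(S>90);m[:90]=0;m[150:]=0;m[:,:230]=0;m[:,290:]=0
b=max(blobs(m,40),key=lambda t:t[0])[2].astype(np.uint8)
c=max(cv2.findContours(b,0,1)[0],key=cv2.contourArea)[:,0]
W=ray(P,c,93)[:,:2]
f=ray(P,np.array([[300,172],[222,315]])/8+[233-.5+.06,94-.5+.06],95)[:,:2];d=f[1]-f[0];n=np.array([-d[1],d[0]])/np.linalg.norm(d)
if n[0]>0:n=-n
print("flat len",np.linalg.norm(d),"normal",n,"shaft yaw",np.degrees(np.arctan2(-n[1],-n[0])))
from scipy.optimize import least_squares
k=(W-f[0])@n<-2.5
r=least_squares(lambda p:np.hypot(*(W[k]-p[:2]).T)-p[2],[*W.mean(0),11]);print("axis",r.x,"flat dist",(f.mean(0)-r.x[:2])@n)
st,im=pickle.load(open("knob.pkl","rb"));P=pose("wrist",st)
q=np.array([[596,92],[658,92],[656,302],[594,302]]);q=(q-[400,0])/4+[206-.4,73-.4]
w=ray(P,q,48)[:,:2];e=(w[0]+w[1]-w[2]-w[3])/2;print("wing",w.mean(0),np.linalg.norm(e),np.linalg.norm(w[0]-w[1]),"yaw",np.degrees(np.arctan2(e[1],e[0])))
u=np.array([[519,186],[729,186],[624,78]]);u=(u-[400,0])/4+[206-.4,73-.4];z=ray(P,u,22)[:,:2];print("skirt",(z[0]+z[1])/2,np.linalg.norm(z[0]-z[1]))
g=w.mean(0);plan([*g,60],-29.9,n=1)
E
```

```text
flat len 17.770147418059615 normal [-0.85243703 -0.52282991] shaft yaw 31.522268522649448
axis [ 480.17238812 -135.15069299   10.73555392] flat dist 5.60732188659839
wing [ 420.40230028 -295.98848484] 44.10479981751331 12.952673237945305 yaw -30.190339550940614
skirt [ 421.10932629 -296.32879056] 48.57163917292665
[0.0528, 0.0061, 0.0915] 0.0004
```

Knob at (420.7, -296.1), yaw -30°. Shaft at (480, -135), yaw 31.5°. All sizes agree with those given to about 4%. Now I grasp the wing.

Request:
apply_moves([
  [0.03,0.003,0.01,0,0.1],
  [0.053,0.006,0.03,0,0],
  [0.053,0.006,0.06,0,0],
  [0.053,0.006,0.085,0,0],
  [0.053,0.006,0.1,0,0],
])

```text
time_s: 21.55
ee_pos: [419.9, -295.3, 49.5]
ee_rot: [-180.0, 0.1, -29.8]
force: [-0.6, -1.1, 1.2]
gripper_width: 45.7
gripper_force: 0.0
```

Request:
apply_moves([
  [0,0,0.01,0,-0.1],
  [0,0,0.018,0,-0.2],
  [0,0,0.0245,0,-0.3],
  [0,0,0.0265,0,-0.3],
  [0,0,0.0265,0,-0.3],
])

```text
time_s: 22.05
ee_pos: [419.9, -296.9, 24.5]
ee_rot: [180.0, -0.0, -30.0]
force: [-0.3, 0.3, -0.0]
gripper_width: 32.3
gripper_force: 0.0
```

Request:
apply_moves([
  [0,0,0,0,-1],
  [0,0,0,0,-1],
  [0,0,0,0,-1],
  [0,0,0,0,-1],
  [0,0,0,0,-1],
], grip_force=20)

```text
time_s: 22.55
ee_pos: [419.7, -296.9, 24.4]
ee_rot: [180.0, -0.0, -30.0]
force: [-0.3, 0.8, 0.3]
gripper_width: 0.6
gripper_force: 0.0
```

Request:
apply_moves([
  [0,0,0,0,-1],
  [0,0,0,0,-1],
  [0,0,0,0,-1],
])

```text
time_s: 22.85
ee_pos: [419.7, -296.8, 24.2]
ee_rot: [180.0, -0.0, -30.0]
force: [-0.3, -0.8, -0.4]
gripper_width: 0.4
gripper_force: 0.0
```

```bash
python3 - <<'E'
from h import *
st=env.state();p=st["ee_pos"];print(p,st["ee_rot"],st["force"],st["gripper_width"],st["gripper_force"])
a=[p[0],p[1],160];plan(a,st["ee_rot"][2],n=1)
plan([480,-135,160],31.5,n=2,pos=a)
E
```

```text
[ 419.66767057 -296.83006876   24.24363345] [ 1.79997456e+02 -3.30332443e-03 -2.99796065e+01] [-0.25921729 -0.77160091 -0.43124011] 0.3754857018853333 0.0
[0.0, 0.0, -0.1358] -0.0
[-0.0143, -0.0852, -0.0] -0.5365
[0.0312, -0.0805, -0.0] -0.5365
```

The fingers closed on nothing again. I back off to the earlier viewing pose and find the pointer and skirt by numbers.

Request:
apply_moves([
  [0,0,-0.03,0,-1],
  [0,0,-0.06,0,-1],
  [-0.02,-0.003,-0.09,0,0],
  [-0.04,-0.005,-0.11,0,0],
  [-0.053,-0.006,-0.127,0,0],
])

```text
time_s: 23.35
ee_pos: [375.9, -264.5, 152.5]
ee_rot: [180.0, -0.0, -30.0]
force: [0.0, 0.1, -0.2]
gripper_width: 21.5
gripper_force: 0.0
```

Request:
apply_moves([
  [0,0,0,0,0],
  [0,0,0,0,0],
  [0,0,0,0,0],
])

```text
time_s: 23.65
ee_pos: [376.8, -265.2, 150.2]
ee_rot: [-180.0, 0.1, -30.0]
force: [-0.3, -0.3, -0.3]
gripper_width: 44.4
gripper_force: 0.0
```

```bash
python3 - <<'E'
from h import *
import pickle
def an(st,im):
    P=pose("wrist",st);h=cv2.cvtColor(im,cv2.COLOR_BGR2HSV);H,S,V=cv2.split(h)
    m=(S<60)&(V<130);m[230:]=0
    for a,c,b in blobs(m,400):
        ys,xs=np.where(b);print(" dark",a,c.round(1),xs.min(),xs.max(),ys.min(),ys.max(),ray(P,c,24)[0].round(1))
    w=(S<40)&(V>190);w[230:]=0
    for a,c,b in blobs(w,20):
        ys,xs=np.where(b);print(" white",a,c.round(1),xs.min(),xs.max(),ys.min(),ys.max(),ray(P,c,48)[0].round(1))
an(*pickle.load(open("knob.pkl","rb")))
st=env.state();im=cams.grab_frame("wrist");pickle.dump((st,im),open("knob2.pkl","wb"));print(st["ee_pos"],st["ee_rot"]);an(st,im)
E
```

```text
dark 2566 [114.2 111.8] 46 167 53 179 [ 494.1 -182.8   24. ]
 dark 15097 [ 56.5 155.9] 0 149 54 229 [ 488.2 -111.1   24. ]
 dark 2134 [261.4 119. ] 236 287 93 148 [ 421.4 -296.3   24. ]
 white 989 [427.    8.7] 382 477 0 20 [ 432.3 -451.3   48. ]
 white 100 [160.8  34. ] 159 163 20 48 [ 521.1 -260.2   48. ]
 white 1328 [ 99.7 125.3] 39 152 54 229 [ 487.5 -174.4   48. ]
 white 77 [399.3 126. ] 387 411 121 130 [ 359.3 -396.3   48. ]
 white 103 [261.5 134.6] 260 263 122 147 [ 411.6 -290.4   48. ]
 white 2202 [492.4 200.3] 463 511 165 229 [ 255.5 -442.9   48. ]
 white 110 [409.1 226.3] 397 418 220 229 [ 269.7 -367.3   48. ]
[ 376.83102794 -265.18352493  150.22623908] [-1.79992390e+02  7.41577639e-02 -2.99781382e+01]
 dark 2618 [112.4 111.5] 45 166 53 179 [ 494.1 -182.8   24. ]
 dark 15214 [ 55.9 155.7] 0 147 54 229 [ 487.8 -112.1   24. ]
 dark 2157 [260.3 118.5] 234 286 92 148 [ 421.4 -296.3   24. ]
 white 925 [425.8   8. ] 383 473 0 19 [ 432.1 -450.7   48. ]
 white 104 [158.8  33.5] 157 161 19 48 [ 520.9 -260.1   48. ]
 white 1337 [ 97.7 124.9] 37 151 53 229 [ 487.6 -174.3   48. ]
 white 80 [399.  125.2] 387 412 120 130 [ 359.2 -396.5   48. ]
 white 100 [260.5 134.3] 259 262 122 147 [ 411.5 -290.5   48. ]
 white 2217 [492.5 199.9] 464 511 164 229 [ 255.4 -443.1   48. ]
 white 132 [408.6 226. ] 395 418 220 229 [ 269.7 -367.3   48. ]
```

The knob has not moved at all, so the fingertips passed above it. The scoop agrees: closing at 83 missed the 107 mm post and closing at 78 caught only its top. The fingertips therefore sit about 25 mm higher than the reported TCP. I'll find the true offset by touching the skirt top (z = 22) with the fingers partly open.

```bash
python3 - <<'E'
from h import *
print(env.grip_depth);plan([420.9,-296.2,20],-30.1,n=1)
E
```

```text
18.8
[0.0537, 0.0048, 0.1301] 0.0022
```

Request:
apply_moves([
  [0.03,0.003,0.02,0,-0.35],
  [0.054,0.005,0.05,0,-0.35],
  [0.054,0.005,0.085,0,-0.35],
  [0.054,0.005,0.115,0,-0.35],
  [0.054,0.005,0.13,0,-0.35],
])

```text
time_s: 24.2
ee_pos: [419.4, -295.3, 17.3]
ee_rot: [-180.0, 0.4, -30.0]
force: [0.3, -0.0, 0.7]
gripper_width: 29.9
gripper_force: 0.0
```

Request:
apply_moves([
  [0,0,0.003,0,-0.35],
  [0,0,0.006,0,-0.35],
  [0,0,0.009,0,-0.35],
  [0,0,0.012,0,-0.35],
  [0,0,0.014,0,-0.35],
])

```text
time_s: 24.7
ee_pos: [421.4, -296.7, 7.7]
ee_rot: [180.0, -0.1, -30.0]
force: [0.2, 0.3, 0.1]
gripper_width: 29.4
gripper_force: 0.0
```

Request:
apply_moves([
  [0,0,0.001,0,-0.35],
  [0,0,0.002,0,-0.35],
  [0,0,0.003,0,-0.35],
  [0,0,0.004,0,-0.35],
  [0,0,0.004,0,-0.35],
])

```text
time_s: 25.2
ee_pos: [421.0, -296.4, 3.2]
ee_rot: [180.0, 0.0, -30.0]
force: [-0.2, -0.5, -1.2]
gripper_width: 29.8
gripper_force: 0.0
```

Request:
apply_moves([
  [0,0,0.001,0,-0.35],
  [0,0,0.002,0,-0.35],
  [0,0,0.003,0,-0.35],
  [0,0,0.003,0,-0.35],
  [0,0,0.003,0,-0.35],
])

```text
time_s: 25.7
ee_pos: [421.0, -296.5, 0.2]
ee_rot: [180.0, -0.0, -30.0]
force: [1.0, 0.1, 0.3]
gripper_width: 29.5
gripper_force: 0.0
```

Request:
apply_moves([
  [0,0,0,0,-1],
  [0,0,0,0,-1],
  [0,0,0,0,-1],
  [0,0,0,0,-1],
  [0,0,0,0,-1],
], grip_force=20)

```text
time_s: 26.2
ee_pos: [421.1, -296.5, 0.3]
ee_rot: [-180.0, -0.0, -30.0]
force: [-0.3, 0.2, 0.8]
gripper_width: 14.2
gripper_force: 20.0
```

The knob is held: width 14.2 mm, force 20 N, TCP reading 0.3 with the knob on the worktop. So home is TCP z ≈ 80.3. Lift, turn to 31.5° and carry.

```bash
python3 - <<'E'
from h import *
p=env.state()["ee_pos"];print(p)
plan([480.2,-135.2,140],31.5,n=2,pos=[p[0],p[1],140],y0=-30)
E
```

```text
[ 4.21084367e+02 -2.96469730e+02  3.21441021e-01]
[-0.0147, -0.0846, -0.0] -0.5367
[0.0306, -0.0802, -0.0] -0.5367
```

Request:
apply_moves([
  [0,0,0,0,-1],
  [0,0,-0.02,0,-1],
  [0,0,-0.06,0,-1],
  [0,0,-0.1,0,-1],
  [0,0,-0.14,0,-1],
], grip_force=40)

```text
time_s: 26.7
ee_pos: [420.6, -296.2, 141.5]
ee_rot: [180.0, 0.0, -30.0]
force: [-0.5, -0.7, -0.3]
gripper_width: 13.7
gripper_force: 40.0
```

Request:
apply_moves([
  [-0.003,-0.016,0,-0.1,-1],
  [-0.006,-0.033,0,-0.21,-1],
  [-0.009,-0.05,0,-0.32,-1],
  [-0.012,-0.068,0,-0.43,-1],
  [-0.0147,-0.0846,0,-0.537,-1],
])

```text
time_s: 27.2
ee_pos: [450.5, -215.0, 140.1]
ee_rot: [-180.0, 0.0, 1.0]
force: [1.2, 0.6, -0.6]
gripper_width: 13.8
gripper_force: 40.0
```

Request:
apply_moves([
  [0.007,-0.018,0,-0.12,-1],
  [0.014,-0.036,0,-0.24,-1],
  [0.021,-0.054,0,-0.36,-1],
  [0.027,-0.07,0,-0.46,-1],
  [0.0306,-0.0802,0,-0.537,-1],
])

```text
time_s: 27.7
ee_pos: [480.2, -134.1, 140.1]
ee_rot: [-180.0, 0.0, 31.8]
force: [0.4, 0.6, -0.8]
gripper_width: 13.5
gripper_force: 40.0
```

Request:
apply_moves([
  [0,0,0,0,-1],
  [0,0,0,0,-1],
  [0,0,0,0,-1],
])

```text
time_s: 28.0
ee_pos: [479.8, -135.7, 140.2]
ee_rot: [180.0, 0.0, 31.5]
force: [-1.1, -1.4, -0.6]
gripper_width: 13.7
gripper_force: 40.0
```

```bash
python3 - <<'E'
from h import *
st=env.state();print(st["ee_pos"],st["ee_rot"],st["gripper_width"],st["gripper_force"],st["force"])
plan([480.2,-135.2,105],31.5,n=1)
im=cams.grab_frame("wrist");cv2.imwrite("pics/w10.png",im);P=pose("wrist",st)
h=cv2.cvtColor(im,cv2.COLOR_BGR2HSV);H,S,V=cv2.split(h);w=(S<50)&(V>170);w[:150]=0;w[:,:200]=0;w[:,320:]=0
for a,c,b in blobs(w,15):
    ys,xs=np.where(b);print(a,c.round(1),xs.min(),xs.max(),ys.min(),ys.max())
# expected projections: knob wing ends / skirt when centred under TCP (knob frame z -> TCP z +kz-0.3)
p=st["ee_pos"];Rt=R.from_euler("xyz",st["ee_rot"],degrees=True).as_matrix()
for t in [(23,0,48),(25,0,22),(0,25,22),(0,-25,22),(-23,0,48)]:
    print(t,proj(P,p+Rt@np.array([t[0],t[1],-(t[2]-.3)]))[0].round(1))
m=(S<60)&(V<130)
print([int(x) for x in V[130:240,256]]);print([int(x) for x in V[195,200:320]])
E
```

```text
[ 479.7741606  -135.7474135   140.17033744] [1.79991657e+02 2.19174708e-02 3.14685392e+01] 13.703807838718793 39.999879598617554 [-1.08012233 -1.41849961 -0.64684753]
[0.0006, -0.0002, 0.0352] -0.0005
24 [208.7 175.6] 205 213 174 177
87 [310.7 213.9] 302 319 195 234
23 [208.  198.3] 204 212 197 200
19 [296.1 210.4] 293 299 208 212
42 [256.5 267. ] 254 259 264 270
175 [253.8 289.3] 219 294 288 290
16 [298.5 294.5] 298 299 291 298
231 [255.9 294. ] 219 294 292 296
(23, 0, 48) [254.  215.1]
(25, 0, 22) [254.4 194.4]
(0, 25, 22) [300.3 238.3]
(0, -25, 22) [208.6 238.3]
(-23, 0, 48) [254.2 303.3]
[137, 136, 134, 136, 135, 136, 135, 136, 136, 136, 136, 137, 136, 136, 139, 138, 138, 138, 138, 139, 138, 136, 138, 137, 135, 135, 136, 136, 136, 137, 137, 136, 136, 134, 136, 134, 90, 82, 82, 82, 81, 81, 79, 81, 81, 80, 81, 80, 104, 106, 108, 106, 105, 105, 104, 121, 146, 174, 80, 21, 23, 23, 18, 22, 22, 20, 22, 20, 37, 67, 74, 74, 65, 31, 20, 20, 21, 20, 18, 19, 19, 23, 19, 27, 18, 18, 23, 22, 25, 36, 43, 50, 55, 60, 66, 69, 68, 69, 67, 68, 67, 65, 66, 67, 67, 68, 67, 66, 65, 67]
[135, 135, 135, 135, 134, 135, 137, 135, 133, 134, 136, 134, 132, 135, 138, 136, 136, 136, 136, 138, 139, 138, 135, 136, 133, 136, 135, 133, 134, 135, 102, 80, 47, 22, 21, 22, 17, 23, 20, 19, 22, 20, 21, 23, 22, 23, 20, 19, 31, 33, 32, 31, 32, 33, 31, 33, 20, 22, 28, 33, 34, 33, 33, 32, 32, 27, 22, 21, 19, 23, 18, 22, 18, 20, 23, 22, 20, 22, 22, 21, 31, 77, 138, 137, 138, 137, 135, 137, 137, 138, 139, 140, 138, 139, 135, 132, 132, 135, 134, 134, 135, 138, 138, 140, 138, 133, 134, 137, 134, 134, 132, 135, 136, 136, 138, 137, 135, 134, 136, 226]
```

```bash
python3 - <<'E'
from h import *
st=env.state();im=cv2.imread("pics/w10.png");P=pose("wrist",st);p=st["ee_pos"];Rt=R.from_euler("xyz",st["ee_rot"],degrees=True).as_matrix()
f=lambda x,y,z:proj(P,p+Rt@np.array([x,y,-(z-.3)]))[0].round(1)
print("bottom front",f(25,0,0),"skirt top front",f(25,0,22),"bottom L/R",f(0,-25,0),f(0,25,0),"wing top front",f(23,7,48),f(23,-7,48))
print("shaft tip edge pred",proj(P,[480.2+11*.853,-135.2+11*.522,96]))
h=cv2.cvtColor(im,cv2.COLOR_BGR2HSV)
for r in range(162,212,2):print(r,h[r,256].tolist(),h[r,240].tolist(),end=" | ")
E
```

```text
bottom front [254.6 183.6] skirt top front [254.4 194.4] bottom L/R [213.4 223.4] [295.9 223.4] wing top front [269.5 215.1] [238.6 215.1]
shaft tip edge pred [[254.54348936 185.70789114]]
162 [110, 49, 136] [110, 48, 137] | 164 [112, 49, 136] [109, 47, 135] | 166 [111, 48, 90] [107, 49, 134] | 168 [110, 9, 82] [111, 48, 137] | 170 [110, 9, 81] [110, 47, 135] | 172 [120, 10, 79] [90, 10, 80] | 174 [114, 16, 81] [120, 12, 83] | 176 [110, 19, 81] [113, 12, 84] | 178 [21, 130, 104] [108, 16, 82] | 180 [21, 149, 108] [102, 16, 82] | 182 [21, 153, 105] [113, 13, 80] | 184 [22, 147, 104] [120, 10, 78] | 186 [23, 145, 146] [110, 10, 80] | 188 [22, 137, 80] [120, 10, 78] | 190 [108, 55, 23] [25, 37, 83] | 192 [114, 71, 18] [90, 33, 23] | 194 [128, 46, 22] [110, 38, 20] | 196 [113, 46, 22] [90, 45, 17] | 198 [110, 21, 37] [105, 30, 17] | 200 [113, 14, 74] [110, 35, 22] | 202 [128, 16, 65] [120, 18, 70] | 204 [113, 51, 20] [115, 19, 80] | 206 [120, 49, 21] [113, 13, 77] | 208 [120, 28, 18] [113, 13, 76] | 210 [128, 54, 19] [108, 17, 77] |
```

In this view the knob's lower front edge is at row 188.5, against 183.6 expected, and the brass top edge is about where expected. So the knob sits about 2 mm back in the grip, and I shift 2 mm along the tool's +x and lower it.

Request:
apply_moves([
  [0.0022,0,0.01,0,-1],
  [0.0022,0,0.02,0,-1],
  [0.0022,0,0.03,0,-1],
  [0.0022,0,0.037,0,-1],
  [0.0022,0,0.04,0,-1],
])

```text
time_s: 28.55
ee_pos: [481.2, -133.9, 98.9]
ee_rot: [-179.9, 0.1, 31.6]
force: [-0.5, -0.6, -1.0]
gripper_width: 13.6
gripper_force: 40.0
```

Request:
apply_moves([
  [0,0,0.001,0,-1],
  [0,0,0.003,0,-1],
  [0,0,0.005,0,-1],
  [0,0,0.007,0,-1],
  [0,0,0.008,0,-1],
])

```text
time_s: 29.05
ee_pos: [481.9, -134.1, 92.2]
ee_rot: [180.0, -0.0, 31.6]
force: [0.3, 0.8, -0.5]
gripper_width: 13.6
gripper_force: 40.0
```

The knob's underside is 4 mm below the shaft tip and there is no contact force, so it has gone on. Continue down.

Request:
apply_moves([
  [0,0,0.002,0,-1],
  [0,0,0.004,0,-1],
  [0,0,0.006,0,-1],
  [0,0,0.008,0,-1],
  [0,0,0.01,0,-1],
])

```text
time_s: 29.55
ee_pos: [481.9, -134.1, 82.1]
ee_rot: [180.0, 0.0, 31.6]
force: [0.6, 0.1, -0.4]
gripper_width: 14.1
gripper_force: 40.0
```

Request:
apply_moves([
  [0,0,0.001,0,-1],
  [0,0,0.002,0,-1],
  [0,0,0.003,0,-1],
  [0,0,0.004,0,-1],
  [0,0,0.004,0,-1],
])

```text
time_s: 30.05
ee_pos: [481.9, -134.1, 78.5]
ee_rot: [180.0, -0.0, 31.6]
force: [-0.6, 0.0, 3.4]
gripper_width: 13.9
gripper_force: 40.0
```

The knob is home at about 80 and the spring is starting to push back. Press down.

Request:
apply_moves([
  [0,0,0.001,0,-1],
  [0,0,0.002,0,-1],
  [0,0,0.003,0,-1],
  [0,0,0.004,0,-1],
  [0,0,0.005,0,-1],
])

```text
time_s: 30.55
ee_pos: [482.1, -134.1, 74.2]
ee_rot: [180.0, -0.0, 31.6]
force: [-3.7, 1.0, 16.4]
gripper_width: 13.8
gripper_force: 40.0
```

Request:
apply_moves([
  [0,0,0.001,0,-1],
  [0,0,0.002,0,-1],
  [0,0,0.002,0,-1],
  [0,0,0.002,0,-1],
  [0,0,0.002,0,-1],
])

```text
time_s: 31.05
ee_pos: [482.1, -134.1, 74.1]
ee_rot: [179.9, -0.1, 31.6]
force: [-6.7, 1.4, 23.7]
gripper_width: 13.7
gripper_force: 40.0
```

```bash
python3 - <<'E'
from h import *
st=env.state();print(st["time_s"],st["ee_pos"],st["ee_rot"],st["force"],st["gripper_force"])
t=cams.grab_frame("top");cv2.imwrite("pics/t11.png",t);P=pose("top")
h=cv2.cvtColor(t,cv2.COLOR_BGR2HSV);H,S,V=cv2.split(h);g=(H>50)&(H<75)&(S>120)&(V>60)
b=max(blobs(g),key=lambda x:x[0])[2].astype(np.uint8);r=cv2.minAreaRect(max(cv2.findContours(b,0,2)[0],key=cv2.contourArea))
q=ray(P,cv2.boxPoints(r),48);print(q.round(0)[:,:2].tolist(),[np.linalg.norm(q[i]-q[i-1]).round(0) for i in(1,2)])
m=(H>=5)&(H<=17)&(S>80)&(V>130);m[:180]=0;m[242:]=0;m[:,:212]=0;m[:,270:]=0
print([(a,c.round(0).tolist(),ray(P,c,95)[0].round(0).tolist()) for a,c,_ in blobs(m,10)])
E
```

```text
31.05 [ 482.13852013 -134.12319121   74.06193902] [ 1.79927234e+02 -5.94915109e-02  3.15613156e+01] [-6.65253855  1.42885575 23.67261951] 40.01227855682373
[[385.0, 270.0], [491.0, 250.0], [473.0, 171.0], [367.0, 192.0]] [np.float64(108.0), np.float64(81.0)]
[(181, [242.0, 199.0], [491.0, -21.0, 95.0]), (63, [229.0, 198.0], [491.0, 14.0, 95.0])]
```

The spindle is at its stop (TCP 74.1, 24 N). The scoop's outline fits it standing upright, and the nuts are in the hopper. Handing in.

```bash
python3 -c "
from workcell import env
print(env.job_done())"
```

```text
the job is handed in; nothing more can be done
None
```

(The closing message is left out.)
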